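# Slide a tippy setting master home and zero the dial gauge

### The job

The tall setting master with the heavy brass head tips over easily. Slide it gently along the table, upright and without lifting it, front end of its blue foot first, between the two rails of the gauge station until the foot is fully home against the grey end stop, which pushes the gauge's plunger in and moves the needle. Then turn the knurled bezel of the dial until its red zero mark stands at the needle's tip; let go, leave the master standing home and the other loose things undisturbed.

Things in the scene. Friction and masses are not known exactly. Their poses are not given: they have to be found in the camera images.
- master: The setting master: loose, about 0.45 kg, 207 mm tall. Blue foot 104 x 56 x 16 mm flat on the table, steel column 16 mm thick, brass head 40 mm thick from 155 to 207 mm up. Origin on the underside, under the column; x to the foot's front, z up. Foot's front face 28 mm ahead, rear face 76 mm behind, sides 28 mm off. Top-heavy (centre of mass about 130 mm up): tips at about 12 degrees
- foot_front (a point): Middle of the front face of the master's foot, 8 mm above the underside; axes as the master's
- foot_rear (a point): Middle of the rear face of the master's foot, 8 mm above the underside: a good place to push, low and slowly; axes as the master's
- gauge_station: The gauge station, fixed. Origin at table height under the middle of the face of the grey end stop (16 x 94 x 24 mm); x points from the lane's open mouth through the stop to the dial, z up. With the master home its foot's front face is flat on the stop, master x along station x, master origin at x = -28 mm. The dial lies face up, axis at x = +130 mm, y = 0, on a black post 44 mm thick
- lane_mouth (a point): Middle of the lane's mouth at table height, 60 mm before the stop; axes as the station's. The lane's floor is the table. Two steel rails 14 mm high, inner faces 31 mm either side of the middle from the stop to 30 mm before it, then flaring outward to about 44 mm either side at the mouth
- plunger (a joint): Travel of the gauge's spring plunger, m: 0 out, grows as the master's foot pushes it in (about 1 N or less). Its steel tip, 10 mm above the table, stands 9 mm out of the stop's face at 0; with the foot home it reads about 0.009
- bezel_grip (a point): On the dial's axis, 57 mm above the table, the middle height of the grip: the bezel is an aluminium knurled ring 61 mm in diameter over the knurls (fingers meet about 60 mm), from 47 to 66 mm above the table, free all round; it turns stiffly (0.03 N m) and stays where it is left. x points to the red zero mark
- bezel (a joint): Angle of the bezel, rad, growing clockwise seen from above. At 0 its red zero mark points along the station's x. It carries the white scale
- needle (a joint): Angle of the black needle, rad, growing clockwise seen from above, 0 along the station's x (plunger out); the plunger turns it 0.13 rad per mm, to about 1.2 rad with the master home. The zero mark stands at the needle's tip when joint bezel equals joint needle
- zero_mark (a point): Point of the red zero mark on the bezel, 20 mm from the dial's axis
- needle_tip (a point): Tip of the needle, 20 mm from the dial's axis
- grease_tin: Bystander: green and white tin, 66 mm across, 34 mm high, loose; origin at its underside
- marker: Bystander: black marker pen lying loose, 125 mm long; origin at its underside
- tape_roll: Bystander: roll of yellow tape lying flat, 83 mm across, 18 mm high, loose; origin at its underside
- ball_pen: Bystander: blue pen lying loose near the table's front edge, 140 mm long; origin at its underside
- bush_3: Bystander: grey flange bush, 32 mm across, 12 mm high, loose; origin at its underside

How it is judged (in metres and radians):
On the way, in this order (a step that is already met when the one before it is completed fails the run):
1. the master stands upright with its foot home against the end stop, and the robot has left it (x of foot_front in the frame of gauge_station above -0.003 m and y of foot_front in the frame of gauge_station between -0.01 and 0.01 m and angle between the x axis of master and the x axis of gauge_station, either way round below 0.1 rad and x of master in the frame of gauge_station below -0.02 m and angle between master's own z axis and vertical below 0.05 rad and contact force between each of the arm, the fingers and master below 0.1 N), for 0.2 s.
2. the bezel's zero mark stands at the needle's tip (horizontal distance between zero_mark and needle_tip below 0.0024 m), for 0.2 s.
At the end, for the whole second after the job is handed in: The master stands still and upright (within 0.05 rad) in the lane, within 10 mm of its middle, its foot's front face within 3 mm of the end stop and square to it within 0.1 rad; the bezel's zero mark is within 2.4 mm (0.12 rad) of the needle's tip (x of foot_front in the frame of gauge_station above -0.003 m and y of foot_front in the frame of gauge_station between -0.01 and 0.01 m and angle between the x axis of master and the x axis of gauge_station, either way round below 0.1 rad and x of master in the frame of gauge_station below -0.02 m and angle between master's own z axis and vertical below 0.05 rad and linear speed of master below 0.02 m/s and horizontal distance between zero_mark and needle_tip below 0.0024 m); the robot touches nothing.
It fails at once if the master is tipped by more than 0.16 rad (angle between master's own z axis and vertical above 0.16 rad).
It fails at once if the master is lifted more than 12 mm off the table (height (world z) of master above 0.012 m).
It fails at once if another loose thing is moved by more than 30 mm (distance of any of grease_tin, marker, tape_roll, ball_pen, bush_3 from where it was at the start of the episode above 0.03 m).
It also fails if it takes over 67 s, if anything falls off the work surface, if the arm or the gripper's body presses on something with over 40 N, if the wrist force passes 120 N, or if a joint passes its speed limit or range.

### The arm

A 6-joint arm with a two-finger parallel gripper is mounted at the origin on a cart in front of the work surface, level with it; the furniture and walls round the work are solid. World frame = base frame: x ahead of the robot, y to its left, z up, the work surface at z = 0. Lengths are in mm, angles in rad, forces in N, time in s.
With the tool pointing down it reaches from about 325 to 875 mm from the base axis. Payload 4.4 kg.
Tool frame: the origin (TCP) lies between the finger pads; the fingertips stand 14 mm ahead of it and the grasp point (between the pads) lies 5 mm behind it (r.finger_overhang is the z of the fingertips in the tool frame, in mm); z points along the fingers, y is the line along which they close (so a half turn about z gives the same grasp; the last joint's range is limited). The gripper opens to 85 mm and grips with 20 to 120 N. Pads are 22 mm wide; open, the fingers measure 114 mm over their backs; the gripper's body (76 mm by 85 mm) begins 54 mm behind the grasp point. The pads swing forward as they close: fully open they stand 13 mm farther back than shut.
Start: joints at [-1.413, 0.207, 1.542, -0, 1.393, -0.15], TCP at [174.739, -547.808, 245.282] pointing down, gripper open.
Joint ranges: [-2.73, 2.73], [-0.86, 2.22], [0.23, 2.46], [-1.11, 4.25], [0.08, 2.63], [-2.82, 2.82]. Speed limits (rad/s): [2.79, 2.79, 3.14, 3.14, 3.14, 3.14].

### API

Orientations are given as a 3x3 rotation matrix whose columns are the frame's x, y, z axes.
In Python, from cell import state, snapshot, get_calibration, r gives the robot as it stands.
- The arm moves only by the tool apply_moves, never from a script. Its argument "moves" is a list of rows, each a list of 6 numbers: the shift along the tool's x, y, z in mm, then the turn, a rotation vector about the tool's x, y, z in degrees. In form: [[tx, ty, tz, ax, ay, az], ...]. A call has 1 to 10 rows; each row is the pose to reach, as a shift and turn from the pose commanded when the call began, along the tool's axes at that moment; what a row does not reach only later rows make up. A row lasts 1/8 s, in which the tool goes at most 62.5 mm and 10.7 degrees, less where a joint would pass 70% of its speed; a pose out of reach is approached as far as the arm can. A call with a gripper value outside its range is refused whole. "jaw" is the closure, from -1 (fully open) to 1 (shut), set as the call begins (left out, the last holds). The fingers move at their own pace and stop on an object; "newtons" is the grip in N (left out, the last holds). Time passes only in rows, so rows that repeat a pose let the fingers close. It gives the time, the measured TCP pose, the force, the opening and the grip force at its end, in the units of the state.
- state(): the state, without advancing time (a new reading comes with each control period).
- snapshot(name): name is "scene" or "top" or "wrist"; returns the picture (480x640x3 uint8, red, green, blue); there is no depth.
- get_calibration(name): a dict with "K" (3x3 intrinsics, pixels), "world_to_cam" (4x4, takes a point from world to camera coordinates); the wrist camera has in their place "mount" (4x4, takes a point from camera to tool coordinates, whose origin is the TCP and whose axes are the flange's). Camera axes: x right, y down, z forward; pixel columns grow to the right and rows downward; lengths in mm; the calibration is good to about 2 mm. A picture is of the moment at which its call begins: read the wrist's pose just before it. get_calibration takes no time and is no camera call.
- r.close_job(): hands the job in; it is judged then, once.
The state is a dict: "time_s": time; "joint_pos": joint angles; "qvel": joint speeds; "joint_efforts": joint torques, N m; "ee_pos": TCP position; "eef_rot": TCP orientation; "force": force on the tool from outside, world axes, zero at the start; "ft_torque": the same for the moment, N m; "gripper_width": finger opening in mm; "grip_force": force on a finger pad.
Only numpy, scipy, OpenCV 4.12 (cv2) and the standard library are available. Lean on these libraries where they do the work, as an engineer would, in place of code of your own. Each camera call takes 0.05 s, during which the arm holds its last target. There are 200 camera calls.

## Working session

There is one attempt and no reset: what is moved stays moved. The work goes in short steps, Python scripts to look and compute and a tool call to move; the robot and the scene stay as the last step left them, time stands still between calls to the robot, and variables do not carry over. Pictures are saved under pics/ and viewed, at most 10 in all, crops included, and the job is handed in when it is done.

Besides the shell and the picture viewer there is one more tool, called by a JSON object that holds its "op" and its "data". apply_moves: Moves the arm, as the interface text tells. Its arguments: {"type":"object","properties":{"moves":{"type":"array","items":{"type":"array","items":{"type":"number"}}},"jaw":{"type":"number"},"newtons":{"type":"number"}},"required":["moves"]}

```bash
mkdir -p pics; ls; python3 - <<'E'
from cell import state, snapshot, get_calibration, r
import cv2,numpy as np
np.set_printoptions(precision=4,suppress=True)
s=state();print(s['time_s'],s['ee_pos'],s['eef_rot'])
for n in("scene","top"):
    cv2.imwrite(f"pics/{n}0.png",snapshot(n)[:,:,::-1]);c=get_calibration(n);print(n,c)
print(get_calibration("wrist"))
E
```

```text
pics
0.0 [ 174.6328 -547.1049  244.1254] [[ 0.9527  0.3039 -0.0004]
 [ 0.3039 -0.9527  0.0022]
 [ 0.0003 -0.0022 -1.    ]]
scene {'K': array([[623.495 ,   0.    , 315.4748],
       [  0.    , 623.495 , 233.6414],
       [  0.    ,   0.    ,   1.    ]]), 'world_to_cam': array([[ -0.6102,  -0.792 ,  -0.0219, 393.1621],
       [ -0.4385,   0.3607,  -0.8232, 239.7981],
       [  0.6598,  -0.4927,  -0.5673, 975.7958],
       [  0.    ,   0.    ,   0.    ,   1.    ]])}
top {'K': array([[568.1853,   0.    , 330.2599],
       [  0.    , 568.1853, 244.588 ],
       [  0.    ,   0.    ,   1.    ]]), 'world_to_cam': array([[   0.0149,   -0.9994,    0.0319,   72.5368],
       [  -0.9975,   -0.0171,   -0.0686,  515.5001],
       [   0.0691,   -0.0308,   -0.9971, 1024.7666],
       [   0.    ,    0.    ,    0.    ,    1.    ]])}
{'K': array([[420.3761,   0.    , 318.8061],
       [  0.    , 420.3761, 237.5174],
       [  0.    ,   0.    ,   1.    ]]), 'mount': array([[   0.0007,   -0.9603,   -0.279 ,   70.287 ],
       [   1.    ,    0.0006,    0.0005,   -0.0119],
       [  -0.0003,   -0.279 ,    0.9603, -129.3583],
       [   0.    ,    0.    ,    0.    ,    1.    ]])}
```

View pics/scene0.png

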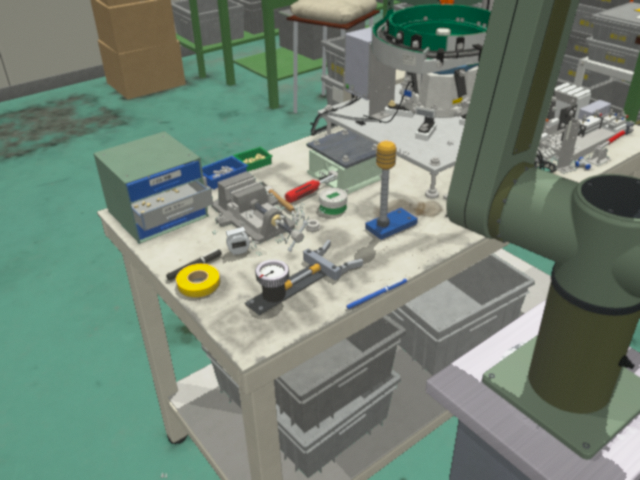

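View pics/top0.png

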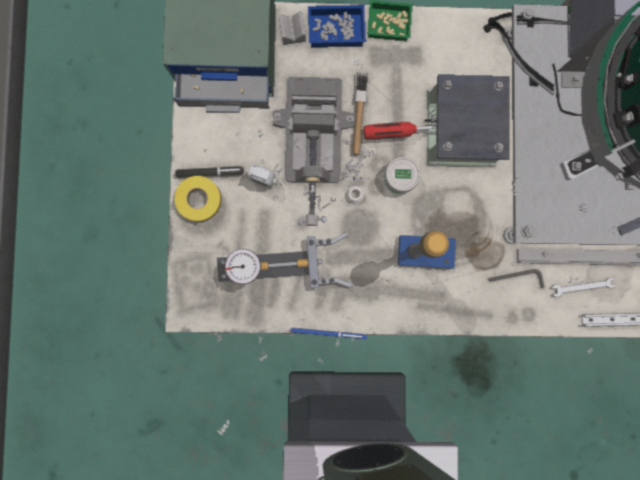

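The scene view shows the master at about (388,215) with its column at the foot's left end, so its front already faces the lane. The top view shows the foot at about (398–456, 236–268), the stop at about (312,262), the dial at (242,266) and the pen at (328,333). Next I'll take finer measurements.

```bash
cat > h.py <<'E'
import numpy as np,cv2
from cell import state,snapshot,get_calibration,r
np.set_printoptions(precision=2,suppress=True)
def cam(n,s=None):
    c=get_calibration(n)
    if n!="wrist": return c["K"],c["world_to_cam"]
    T=np.eye(4);T[:3,:3]=s["eef_rot"];T[:3,3]=s["ee_pos"]
    return c["K"],np.linalg.inv(T@c["mount"])
def plane(KW,uv,z):
    K,W=KW;o=-W[:3,:3].T@W[:3,3]
    d=W[:3,:3].T@np.linalg.solve(K,[uv[0],uv[1],1]);return o+d*(z-o[2])/d[2]
def proj(KW,p):
    K,W=KW;q=K@(W[:3,:3]@np.asarray(p,float)+W[:3,3]);return q[:2]/q[2]
def tri(obs):
    A=[]
    for (K,W),uv in obs:
        P=K@W[:3];A+=[uv[0]*P[2]-P[0],uv[1]*P[2]-P[1]]
    v=np.linalg.svd(np.array(A))[2][-1];return v[:3]/v[3]
E
python3 - <<'E'
from h import *
t=cv2.imread("pics/top0.png");s=cv2.imread("pics/scene0.png")
for n,im,lo,box in(("top",t,8,(390,225,80,60)),("scene",s,8,(350,195,80,50))):
    h=cv2.cvtColor(im,cv2.COLOR_BGR2HSV);m=cv2.inRange(h,(100,120,60),(125,255,255))
    x,y,w,hh=box;mm=np.zeros_like(m);mm[y:y+hh,x:x+w]=m[y:y+hh,x:x+w]
    rect=cv2.minAreaRect(cv2.findNonZero(mm));b=cv2.boxPoints(rect);print(n,rect,b.tolist())
    if n=="top":
        for p in b: print(plane(cam(n),p,14))
a=cv2.resize(t[215:300,215:465],None,fx=3.2,fy=3.2,interpolation=cv2.INTER_CUBIC)
b=cv2.resize(s[130:320,240:430],None,fx=1.6,fy=1.6,interpolation=cv2.INTER_CUBIC)
c=np.zeros((a.shape[0]+b.shape[0],800,3),np.uint8);c[:a.shape[0],:a.shape[1]]=a;c[a.shape[0]:,:b.shape[1]]=b
cv2.imwrite("pics/crop1.png",c);print(a.shape,b.shape)
E
```

```text
top ((426.5276184082031, 251.5310516357422), (53.84809494018555, 28.010406494140625), 3.3664608001708984) [[398.8276062011719, 263.9310607910156], [400.4724426269531, 235.96897888183594], [454.2276306152344, 239.13104248046875], [452.5827941894531, 267.0931396484375]]
[480.94 -46.02  14.  ]
[532.62 -48.73  14.  ]
[ 528.51 -148.72   14.  ]
[ 476.7  -145.66   14.  ]
scene ((391.16497802734375, 222.3711395263672), (19.08850860595703, 47.112060546875), 66.03751373291016) [[365.762939453125, 223.21649169921875], [408.814453125, 204.08248901367188], [416.5670166015625, 221.52578735351562], [373.5155029296875, 240.6597900390625]]
(272, 800, 3) (304, 304, 3)
```

View pics/crop1.png

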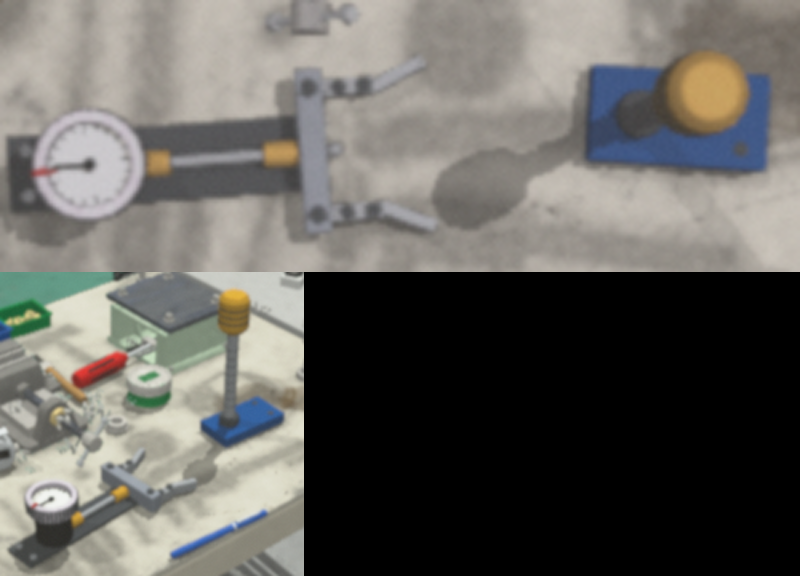

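```bash
python3 - <<'E'
from h import *
T=cam("top");S=cam("scene")
f=lambda x,y:(215+(x+.5)/3.2-.5,215+(y+.5)/3.2-.5)
g=lambda x,y:(240+x/1.6,130+(y-272)/1.6)
print("dial tri",tri([(T,f(89,165)),(S,g(51,499))]), "plane64",plane(T,f(89,165),64))
print("red",plane(T,f(42,172),64))
for p in((295,71),(321,68),(331,229),(306,233)):print("stop",plane(T,f(*p),24))
for p in((424,62),(435,226)):print("rail end",plane(T,f(*p),14))
c=[plane(T,f(*p),16) for p in((590,66),(769,75),(766,171),(587,160))]
for p in c:print("foot",p)
print("foot corner tri (front-left)",tri([(T,f(587,160)),(S,g(201,422))]),"head tri",tri([(T,f(707,92)),(S,g(234,296))]))
E
```

```text
dial tri [470.28 233.99  58.64] plane64 [470.74 234.15  64.  ]
red [466.54 259.4   64.  ]
stop [527.14 123.85  24.  ]
stop [529.11 109.1   24.  ]
stop [437.89 101.92  24.  ]
stop [435.43 116.    24.  ]
rail end [534.46  49.89  14.  ]
rail end [440.44  42.37  14.  ]
foot [533.67 -45.75  16.  ]
foot [ 530.29 -149.6    16.  ]
foot [ 474.84 -147.85   16.  ]
foot [479.51 -44.37  16.  ]
foot corner tri (front-left) [488.8  -28.09  44.81] head tri [505.25 -73.76 202.31]
```

The measurements agree with the text. Station heading is about 95.4°, with the middle of the stop face at about (483.5, 105.5). Master heading is about 87.8°, with the foot's rear middle at about (502.6, -148.7). I plan to grip the rear end of the foot low, with the tool leaning back 30° to clear the head, and slide it.

```bash
cat >> h.py <<'E'
from scipy.spatial.transform import Rotation as Ro
def pose(head,tilt):
    a=np.radians(head);t=np.radians(tilt);f=np.array([np.cos(a),np.sin(a),0]);u=np.array([0,0,1.])
    x=f*np.cos(t)+u*np.sin(t);z=-u*np.cos(t)+f*np.sin(t);return np.stack([x,np.cross(z,x),z],1)
def rel(p,R,p0,R0):
    return np.r_[R0.T@(np.asarray(p)-p0),Ro.from_matrix(R0.T@R).as_rotvec(degrees=True)]
E
python3 - <<'E'
from h import *
s=state();p0,R0=np.array(s['ee_pos']),np.array(s['eef_rot'])
R=pose(87.8,30);g=np.array([503.2,-133.7,18]);w=g-R[:,2]*150
print(w,rel(w,R,p0,R0));
E
```

```text
[ 500.32 -208.64  147.9 ] [ 413.13 -223.33   96.9    18.24   26.04  -68.44]
```

{"op": "apply_moves", "data": {"moves": [[41, -22, 0, 2, 3, -7], [83, -45, 5, 4, 5, -14], [124, -67, 10, 6, 8, -21], [165, -89, 20, 7, 10, -27], [207, -112, 30, 9, 13, -34], [248, -134, 45, 11, 16, -41], [289, -156, 60, 13, 18, -48], [331, -179, 75, 15, 21, -55], [372, -201, 88, 16.5, 23.5, -62], [413, -223, 97, 18.2, 26, -68.4]], "jaw": -1, "newtons": 20}}

```text
time_s: 1.35
ee_pos: [500.8, -208.4, 147.1]
eef_rot: [[0.031, 0.999, 0.018], [0.866, -0.036, 0.499], [0.499, 0.0, -0.866]]
force: [-0.2, -0.5, -0.1]
gripper_width: 85.3
grip_force: 0.0
```

```bash
python3 - <<'E'
from h import *
s=state();print(s['time_s'],s['ee_pos'],s['eef_rot'],s['joint_pos'])
cv2.imwrite("pics/w1.png",snapshot("wrist")[:,:,::-1]);
KW=cam("wrist",s)
for p in([502.6,-148.7,16],[530.3,-149.6,16],[474.8,-147.8,16]):print(proj(KW,p))
R=pose(87.8,30);g=np.array([503.2,-133.7,18])
print(rel(g,R,s['ee_pos'],s['eef_rot']))
E
```

```text
1.35 [ 500.85 -208.4   147.12] [[ 0.03  1.    0.02]
 [ 0.87 -0.04  0.5 ]
 [ 0.5   0.   -0.87]] [-0.77  0.42  1.56  0.38  1.52 -0.82]
[319.05 245.24]
[359.83 245.14]
[278.11 245.34]
[  0.28  -0.33 149.18  -0.07   0.04   0.13]
```

View pics/w1.png

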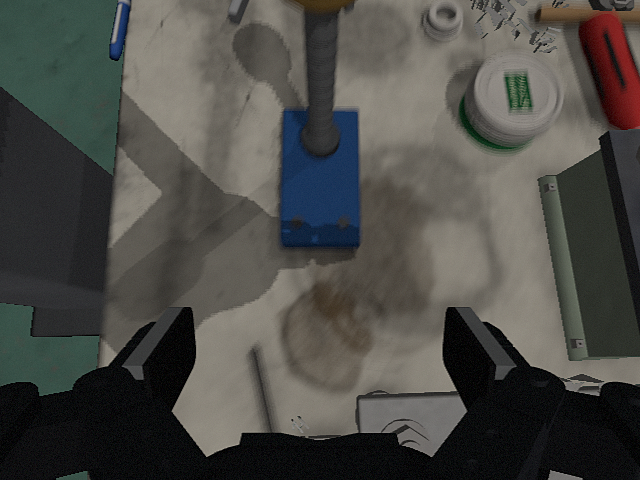

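The wrist view shows the rear edge of the foot at (281–359, 247), exactly where predicted, and square to the tool. I'll go down the tool axis.

{"op": "apply_moves", "data": {"moves": [[0, 0, 40, 0, 0, 0], [0, 0, 80, 0, 0, 0], [0, 0, 110, 0, 0, 0], [0, 0, 125, 0, 0, 0], [0, 0, 135, 0, 0, 0], [0, 0, 142, 0, 0, 0], [0, 0, 147, 0, 0, 0], [0, 0, 147, 0, 0, 0]]}}

```text
time_s: 2.4
ee_pos: [503.5, -137.0, 20.9]
eef_rot: [[0.034, 0.999, 0.02], [0.867, -0.039, 0.497], [0.497, 0.001, -0.868]]
force: [-0.3, 0.4, -0.1]
gripper_width: 85.1
grip_force: 0.0
```

{"op": "apply_moves", "data": {"moves": [[0, 0, 0, 0, 0, 0], [0, 0, 0, 0, 0, 0], [0, 0, 0, 0, 0, 0], [0, 0, 0, 0, 0, 0], [0, 0, 0, 0, 0, 0], [0, 0, 0, 0, 0, 0]], "jaw": -0.2}}

```text
time_s: 3.15
ee_pos: [503.6, -137.2, 21.3]
eef_rot: [[0.033, 0.999, 0.02], [0.867, -0.039, 0.497], [0.497, 0.001, -0.868]]
force: [-1.4, -2.0, 4.8]
gripper_width: 54.9
grip_force: 21.6
```

```bash
python3 - <<'E'
from h import *
s=state();p0=np.array(s['ee_pos']);R0=np.array(s['eef_rot'])
h=np.degrees(np.arctan2(R0[1,0],R0[0,0]));print(h)
W=Ro.from_euler('z',7.5,degrees=True).as_matrix()
print(rel([499.4,-66,p0[2]],W@R0,p0,R0))
E
```

```text
87.79496643507777
[61.62 -6.99 35.28  3.73  0.01 -6.51]
```

{"op": "apply_moves", "data": {"moves": [[1.8, -0.2, 1.0, 0.1, 0, -0.2], [6.2, -0.7, 3.5, 0.4, 0, -0.65], [12.3, -1.4, 7.05, 0.75, 0, -1.3], [19.7, -2.2, 11.3, 1.2, 0, -2.1], [27.7, -3.2, 15.9, 1.7, 0, -2.9], [35.7, -4.1, 20.4, 2.2, 0, -3.8], [43.7, -5.0, 25.0, 2.65, 0, -4.6], [51.1, -5.8, 29.2, 3.1, 0, -5.4], [57.3, -6.5, 32.8, 3.5, 0, -6.05], [61.6, -7.0, 35.25, 3.7, 0, -6.5]]}}

```text
time_s: 4.4
ee_pos: [499.8, -65.4, 21.3]
eef_rot: [[-0.081, 0.996, -0.044], [0.864, 0.092, 0.495], [0.496, 0.002, -0.868]]
force: [0.8, -4.5, 4.5]
gripper_width: 55.4
grip_force: 21.7
```

```bash
python3 - <<'E'
from h import *
s=state();print(s['time_s'],s['ee_pos'],s['force'])
w=snapshot("wrist")[:,:,::-1];cv2.imwrite("pics/w2f.png",w)
t=snapshot("top")[:,:,::-1];cv2.imwrite("pics/t2.png",t)
sc=snapshot("scene")[:,:,::-1];cv2.imwrite("pics/s2.png",sc)
c=np.zeros((600,800,3),np.uint8);c[:300,:400]=cv2.resize(w,(400,300));
c[:300,400:]=cv2.resize(sc[100:310,220:500],(400,300),interpolation=cv2.INTER_CUBIC)
c[300:,:]=cv2.resize(t[210:303,212:460],(800,300),interpolation=cv2.INTER_CUBIC)
cv2.imwrite("pics/c2.png",c)
E
```

```text
4.4 [499.85 -65.42  21.26] [ 0.75 -4.54  4.52]
```

View pics/c2.png

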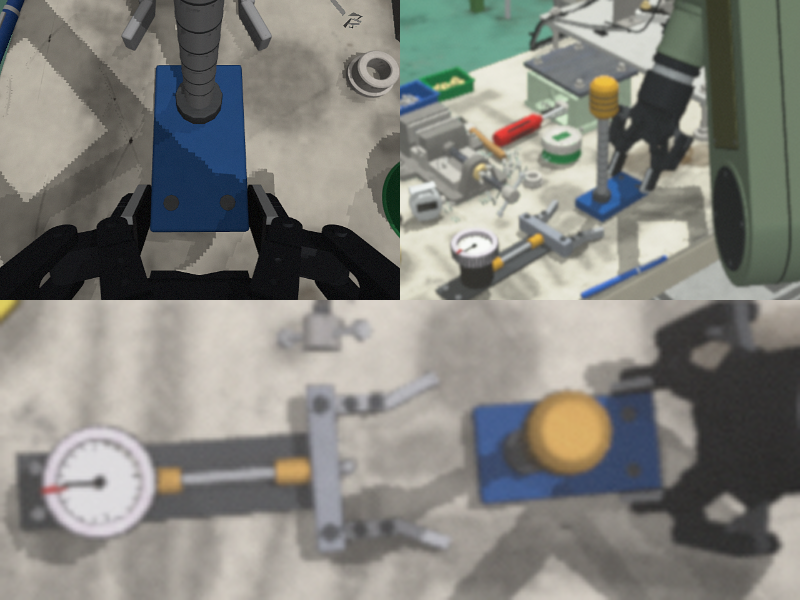

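The master is upright and gripped (wrist inset: foot at (150–248, 66–231), rail mouth centre at about (196,43)). It is nearly on the lane's axis, so now I'll compute the remaining offset.

```bash
python3 - <<'E'
from h import *
s=state();KW=cam("wrist",s);T=cam("top")
f=lambda x,y:(x/.625,y/.625)
P={k:plane(KW,f(*p),z) for k,p,z in(("railL",(137,48),14),("railR",(255,48),14),("fl",(157,66),16),("fr",(241,66),16),("rl",(150,231),16),("rr",(248,231),16))}
for k,v in P.items():print(k,v)
t=lambda x,y:(212+(x+.5)/3.226-.5,210+(y-300+.5)/3.226-.5)
Q={k:plane(T,t(*p),z) for k,p,z in(("fl",(480,503),16),("fr",(472,409),16),("rl",(661,489),16),("rr",(655,390),16),("sl",(344,548),24),("sr",(335,385),24),("dial",(99,482),64))}
for k,v in Q.items():print(k,v)
m=(Q['fl']+Q['fr'])/2;n=(Q['rl']+Q['rr'])/2;st=(Q['sl']+Q['sr'])/2;d=Q['dial']
A=lambda v:np.degrees(np.arctan2(v[1],v[0]))
print("front",m,"rear",n,"stop",st,"headings",A(m-n),A(d-st),A(Q['sr']-Q['sl'])+90)
p0=np.array(s['ee_pos']);R0=np.array(s['eef_rot'])
for h in (60,81):print(rel(p0+h*np.array([-.093,.9957,0]),R0,p0,R0))
E
```

```text
railL [448.08  34.83  14.  ]
railR [526.61  42.28  14.  ]
fl [463.58  21.64  16.  ]
fr [517.78  26.77  16.  ]
rl [473.03 -80.12  16.  ]
rr [527.33 -75.08  16.  ]
fl [463.9   24.74  16.  ]
fr [517.29  29.9   16.  ]
rl [473.47 -78.48  16.  ]
rr [529.98 -74.78  16.  ]
sl [437.33 101.56  24.  ]
sr [528.95 108.14  24.  ]
dial [470.99 234.37  64.  ]
front [490.59  27.32  16.  ] rear [501.72 -76.63  16.  ] stop [483.14 104.85  24.  ] headings 96.11280401091796 95.36030414343603 94.10741149534694
[52.04 -0.07 29.87  0.    0.    0.  ]
[70.25 -0.09 40.32  0.    0.    0.  ]
```

{"op": "apply_moves", "data": {"moves": [[2.6, 0, 1.5, 0, 0, 0], [7.8, 0, 4.5, 0, 0, 0], [14.7, 0, 8.5, 0, 0, 0], [22.5, 0, 13, 0, 0, 0], [30.3, 0, 17.4, 0, 0, 0], [38.1, 0, 21.9, 0, 0, 0], [46, 0, 26.4, 0, 0, 0], [53, 0, 30.4, 0, 0, 0], [58, 0, 33.3, 0, 0, 0], [60.7, 0, 34.8, 0, 0, 0]]}}

```text
time_s: 5.8
ee_pos: [493.3, 4.3, 21.3]
eef_rot: [[-0.081, 0.996, -0.044], [0.864, 0.092, 0.495], [0.497, 0.002, -0.868]]
force: [1.0, -4.6, 4.9]
gripper_width: 55.3
grip_force: 21.8
```

{"op": "apply_moves", "data": {"moves": [[0.9, 0, 0.5, 0, 0, 0], [1.7, 0, 1.0, 0, 0, 0], [2.6, 0, 1.5, 0, 0, 0], [3.5, 0, 2.0, 0, 0, 0], [4.3, 0, 2.5, 0, 0, 0], [5.2, 0, 3.0, 0, 0, 0], [5.2, 0, 3.0, 0, 0, 0]]}}

```text
time_s: 6.68
ee_pos: [492.8, 9.9, 21.3]
eef_rot: [[-0.081, 0.996, -0.044], [0.864, 0.092, 0.495], [0.497, 0.002, -0.868]]
force: [-0.1, -4.8, 6.1]
gripper_width: 55.2
grip_force: 21.8
```

{"op": "apply_moves", "data": {"moves": [[0.9, 0, 0.5, 0, 0, 0], [1.7, 0, 1.0, 0, 0, 0], [2.6, 0, 1.5, 0, 0, 0], [3.5, 0, 2.0, 0, 0, 0], [3.5, 0, 2.0, 0, 0, 0]]}}

```text
time_s: 7.3
ee_pos: [492.5, 13.6, 21.3]
eef_rot: [[-0.081, 0.996, -0.044], [0.865, 0.092, 0.494], [0.496, 0.002, -0.868]]
force: [-0.9, -6.6, 6.1]
gripper_width: 55.4
grip_force: 21.9
```

```bash
python3 - <<'E'
from h import *
w=snapshot("wrist")[:,:,::-1];t=snapshot("top")[:,:,::-1]
c=np.zeros((600,800,3),np.uint8);c[:300,:400]=cv2.resize(w,(400,300))
c[300:,:]=cv2.resize(t[210:303,212:460],(800,300),interpolation=cv2.INTER_CUBIC)
c[:300,400:]=cv2.resize(t[242:290,218:282],(400,300),interpolation=cv2.INTER_CUBIC)
cv2.imwrite("pics/c3.png",c);cv2.imwrite("pics/t3.png",t)
E
```

```text
(no output)
```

View pics/c3.png

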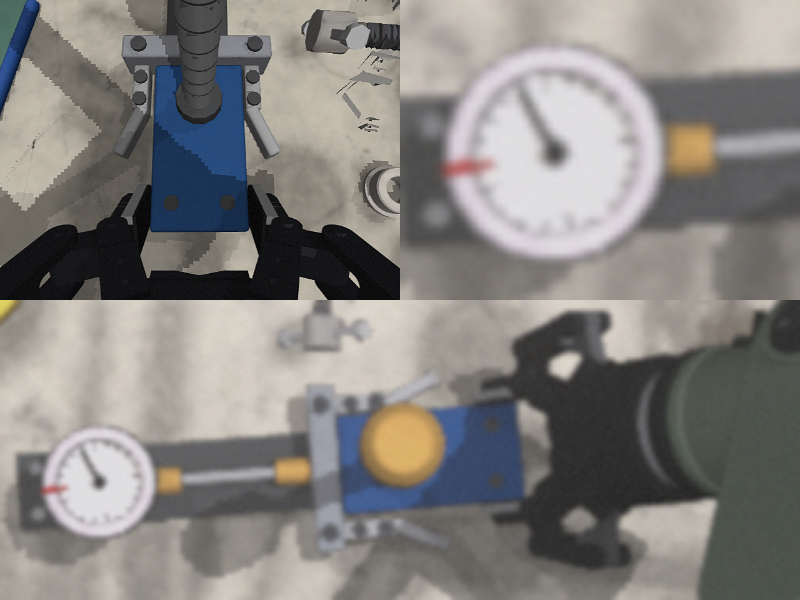

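The foot is at the stop: the wrist inset shows its front edge at (155–243, 66) under the bar. The needle (tip at (520,82) about centre (554,152)) has swung about 1.2 rad. A small further press will confirm contact.

{"op": "apply_moves", "data": {"moves": [[0.4, 0, 0.25, 0, 0, 0], [0.9, 0, 0.5, 0, 0, 0], [1.3, 0, 0.75, 0, 0, 0], [1.3, 0, 0.75, 0, 0, 0]]}}

```text
time_s: 7.9
ee_pos: [492.5, 13.7, 21.2]
eef_rot: [[-0.081, 0.996, -0.043], [0.866, 0.092, 0.492], [0.494, 0.003, -0.87]]
force: [-2.0, -11.0, 8.2]
gripper_width: 55.3
grip_force: 22.2
```

{"op": "apply_moves", "data": {"moves": [[0, 0, 0, 0, 0, 0], [0, 0, 0, 0, 0, 0], [0, 0, 0, 0, 0, 0], [0, 0, 0, 0, 0, 0], [0, 0, 0, 0, 0, 0], [0, 0, 0, 0, 0, 0], [0, 0, 0, 0, 0, 0]], "jaw": -1}}

```text
time_s: 8.78
ee_pos: [491.7, 15.6, 20.8]
eef_rot: [[-0.08, 0.996, -0.045], [0.864, 0.091, 0.495], [0.497, 0.001, -0.868]]
force: [-0.2, 0.3, -0.9]
gripper_width: 85.2
grip_force: 0.0
```

{"op": "apply_moves", "data": {"moves": [[0, 0, -5, 0, 0, 0], [0, 0, -15, 0, 0, 0], [0, 0, -35, 0, 0, 0], [0, 0, -70, 0, 0, 0], [0, 0, -110, 0, 0, 0], [0, 0, -150, 0, 0, 0], [0, 0, -180, 0, 0, 0], [0, 0, -190, 0, 0, 0]]}}

```text
time_s: 9.78
ee_pos: [501.4, -80.3, 188.0]
eef_rot: [[-0.081, 0.996, -0.04], [0.865, 0.09, 0.493], [0.495, 0.005, -0.869]]
force: [-0.4, -0.2, -0.0]
gripper_width: 85.5
grip_force: 0.0
```

```bash
python3 - <<'E'
from h import *
s=state();print(s['time_s'],s['ee_pos'],s['joint_pos'])
t=snapshot("top")[:,:,::-1];w=snapshot("wrist")[:,:,::-1];sc=snapshot("scene")[:,:,::-1];cv2.imwrite("pics/t4.png",t)
c=np.zeros((600,800,3),np.uint8);c[:300,:400]=cv2.resize(sc[100:310,220:500],(400,300))
c[300:,:]=cv2.resize(t[210:303,212:460],(800,300),interpolation=cv2.INTER_CUBIC)
c[:300,400:]=cv2.resize(t[242:290,218:282],(400,300),interpolation=cv2.INTER_CUBIC)
cv2.imwrite("pics/c4.png",c)
p0=np.array(s['ee_pos']);R0=np.array(s['eef_rot'])
# high waypoints then above dial, tool down
U=p0+[0,0,200];print("up",rel(U,R0,p0,R0))
E
```

```text
9.775 [501.41 -80.26 188.02] [-0.57  0.28  1.67  0.4   1.53 -0.75]
up [  98.95    0.94 -173.81    0.      0.      0.  ]
```

View pics/c4.png

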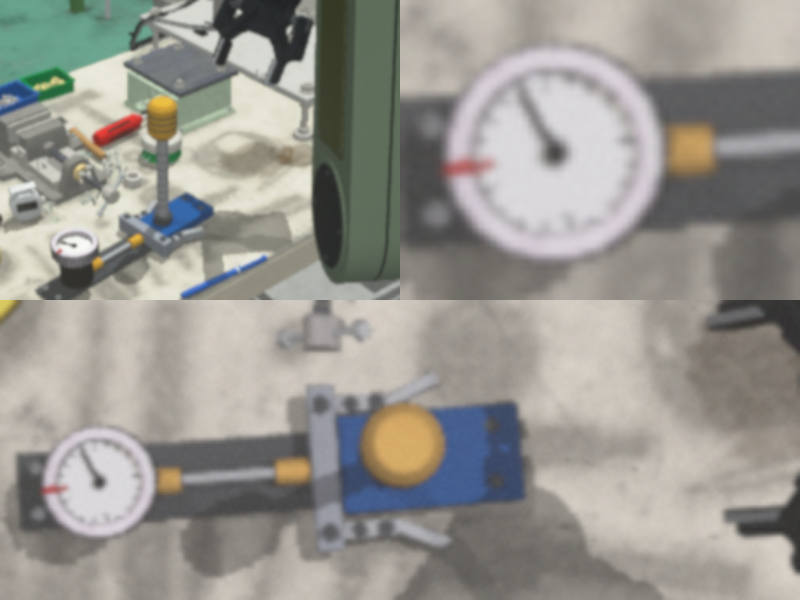

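The master stands home and upright, clear of the robot (top inset: foot front edge at (340, 415–512) against the bar). Next I'll rise over it and go to the dial.

{"op": "apply_moves", "data": {"moves": [[15, 0, -26, 0, 0, 0], [40, 0, -70, 0, 0, 0], [52, 0, -92, 0, 0, 0], [52, 0, -92, 0, 0, 0]]}}

```text
time_s: 10.42
ee_pos: [500.6, -78.9, 291.8]
eef_rot: [[-0.081, 0.996, -0.043], [0.864, 0.092, 0.494], [0.496, 0.003, -0.868]]
force: [-0.8, -1.0, -0.4]
gripper_width: 85.4
grip_force: 0.0
```

```bash
python3 - <<'E'
from h import *
s=state();print(s['time_s'],s['ee_pos'])
p0=np.array(s['ee_pos']);R0=np.array(s['eef_rot'])
R1=pose(132,0)
print(rel([470,234,290],R1,p0,R0)); print(rel([470,234,290],R0,p0,R0))
E
```

```text
10.425 [500.61 -78.93 291.83]
[272.05  -1.67 157.63   9.67 -28.68 -35.84]
[272.05  -1.67 157.63   0.     0.     0.  ]
```

{"op": "apply_moves", "data": {"moves": [[20, 0, 11, 0, 0, 0], [60, 0, 34, 1, -3, -4], [100, 0, 57, 2, -6, -8], [140, 0, 80, 3.5, -10, -13], [180, 0, 104, 5, -15, -19], [215, 0, 124, 6.5, -19.5, -24], [245, -1, 142, 8, -24, -30], [264, -1.5, 153, 9.2, -27, -34], [272, -1.7, 157.6, 9.7, -28.7, -35.8], [272, -1.7, 157.6, 9.7, -28.7, -35.8]]}}

```text
time_s: 11.68
ee_pos: [468.4, 234.4, 288.3]
eef_rot: [[-0.67, 0.743, -0.005], [0.743, 0.67, -0.0], [0.003, -0.004, -1.0]]
force: [0.1, -0.7, 0.6]
gripper_width: 85.5
grip_force: 0.0
```

{"op": "apply_moves", "data": {"moves": [[0, 0, 40, 0, 0, 0], [0, 0, 90, 0, 0, 0], [0, 0, 130, 0, 0, 0], [0, 0, 150, 0, 0, 0], [0, 0, 150, 0, 0, 0]]}}

```text
time_s: 12.3
ee_pos: [467.7, 231.7, 137.3]
eef_rot: [[-0.666, 0.746, -0.008], [0.746, 0.666, -0.001], [0.004, -0.007, -1.0]]
force: [-0.9, -0.3, 0.6]
gripper_width: 85.3
grip_force: 0.0
```

```bash
python3 - <<'E'
from h import *
s=state();print(s['time_s'],s['ee_pos'],s['eef_rot'],s['joint_pos'])
w=snapshot("wrist")[:,:,::-1];cv2.imwrite("pics/w5.png",w);KW=cam("wrist",s)
print(proj(KW,[470.7,234,64]),proj(KW,s['ee_pos']))
E
```

```text
12.3 [467.74 231.73 137.34] [[-0.67  0.75 -0.01]
 [ 0.75  0.67 -0.  ]
 [ 0.   -0.01 -1.  ]] [ 0.29  0.22  1.77  0.    1.16 -0.44]
[328.13 261.59] [320.45 331.55]
```

View pics/w5.png

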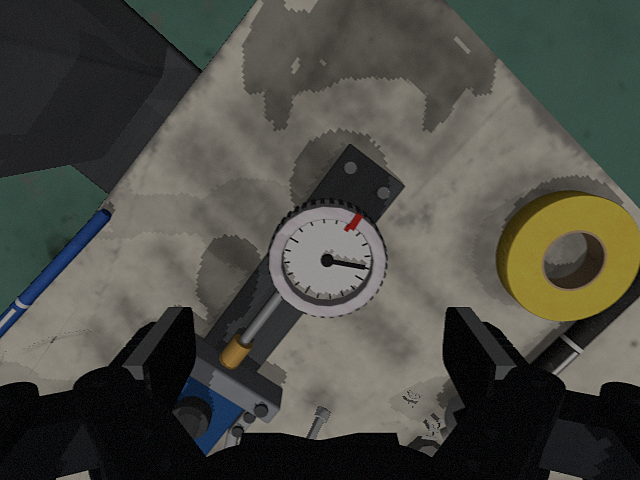

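```bash
python3 - <<'E'
from h import *
s=state();KW=cam("wrist",s);w=cv2.imread("pics/w5.png")
hsv=cv2.cvtColor(w,cv2.COLOR_BGR2HSV)
m=(cv2.inRange(hsv,(0,120,80),(8,255,255))|cv2.inRange(hsv,(172,120,80),(180,255,255)))[190:320,260:400]
q=cv2.findNonZero(m)[:,0]+[260,190];red=q.mean(0)
c=plane(KW,(327.5,260.5),62);n=plane(KW,(370,267),62);rd=plane(KW,red,64)
for h in(60,62,64,66):print(h,plane(KW,(328,258.5),h))  # ring centre by outline
A=lambda v:np.degrees(np.arctan2(v[1],v[0]))
print(red,"c",c,"needle",A(n-c),"red",A(rd-c),np.hypot(*(rd-c)[:2]),np.hypot(*(n-c)[:2]),"turn cw",A(rd-c)-A(n-c))
p0=np.array(s['ee_pos']);R0=np.array(s['eef_rot'])
print(rel([c[0],c[1],48],pose(132,0),p0,R0))
E
```

```text
60 [472.58 234.52  60.  ]
62 [472.09 235.01  62.  ]
64 [471.6  235.49  64.  ]
66 [471.11 235.98  66.  ]
[353.53 222.24] c [472.63 234.02  62.  ] needle 32.70977083706198 red 100.26547586797666 24.639303928032426 22.491296188748006 turn cw 67.55570503091468
[-1.39  4.04 91.09 -0.2  -0.17 -0.21]
```

{"op": "apply_moves", "data": {"moves": [[0, 4, 20, 0, 0, 0], [-0.3, 4, 50, 0, 0, 0], [-0.3, 4, 70, 0, 0, 0], [-0.3, 4, 82, 0, 0, 0], [-0.3, 4, 88, 0, 0, 0], [-0.3, 4, 90, 0, 0, 0], [-0.3, 4, 90, 0, 0, 0]]}}

```text
time_s: 13.22
ee_pos: [473.0, 236.4, 50.6]
eef_rot: [[-0.668, 0.744, -0.001], [0.744, 0.668, 0.001], [0.001, -0.0, -1.0]]
force: [-0.1, -0.9, 0.3]
gripper_width: 85.5
grip_force: 0.0
```

{"op": "apply_moves", "data": {"moves": [[0, 0, 0, 0, 0, 0], [0, 0, 0, 0, 0, 0], [0, 0, 0, 0, 0, 0], [0, 0, 0, 0, 0, 0], [0, 0, 0, 0, 0, 0], [0, 0, 0, 0, 0, 0]], "jaw": 0, "newtons": 25}}

```text
time_s: 13.98
ee_pos: [470.2, 234.5, 50.3]
eef_rot: [[-0.669, 0.743, -0.008], [0.743, 0.669, -0.004], [0.002, -0.008, -1.0]]
force: [-6.9, -6.9, 9.5]
gripper_width: 60.2
grip_force: 25.0
```

{"op": "apply_moves", "data": {"moves": [[0, -3, 0, 0, 0, 0], [0, -3, 0, 0, 0, 5], [0, -3, 0, 0, 0, 13], [0, -3, 0, 0, 0, 22], [0, -3, 0, 0, 0, 31], [0, -3, 0, 0, 0, 40], [0, -3, 0, 0, 0, 49], [0, -3, 0, 0, 0, 58], [0, -3, 0, 0, 0, 66], [0, -3, 0, 0, 0, 70]]}}

```text
time_s: 15.22
ee_pos: [471.0, 234.4, 50.5]
eef_rot: [[0.473, 0.881, -0.0], [0.881, -0.473, 0.001], [0.001, -0.001, -1.0]]
force: [0.2, 0.4, 1.4]
gripper_width: 59.5
grip_force: 27.0
```

{"op": "apply_moves", "data": {"moves": [[0, 0, 0, 0, 0, 0], [0, 0, 0, 0, 0, 0], [0, 0, 0, 0, 0, 0]]}}

```text
time_s: 15.6
ee_pos: [471.0, 234.4, 50.4]
eef_rot: [[0.47, 0.883, -0.001], [0.883, -0.47, 0.001], [0.001, -0.001, -1.0]]
force: [2.4, 0.3, 3.5]
gripper_width: 59.7
grip_force: 27.2
```

```bash
python3 - <<'E'
from h import *
s=state();print(s['time_s'],np.degrees(np.arctan2(s['eef_rot'][1][0],s['eef_rot'][0][0])),s['joint_pos'])
w=snapshot("wrist")[:,:,::-1];t=snapshot("top")[:,:,::-1]
c=np.zeros((480,800,3),np.uint8);c[:,:400]=cv2.resize(w[130:430,195:445],(400,480))
c[:300,400:]=cv2.resize(t[242:290,218:282],(400,300),interpolation=cv2.INTER_CUBIC)
c[300:480,400:]=cv2.resize(t[210:303,222:429],(400,180))
cv2.imwrite("pics/c6.png",c);cv2.imwrite("pics/w6.png",w)
E
```

```text
15.6 61.96002511427328 [0.3  0.35 1.81 0.   0.98 0.79]
```

View pics/c6.png

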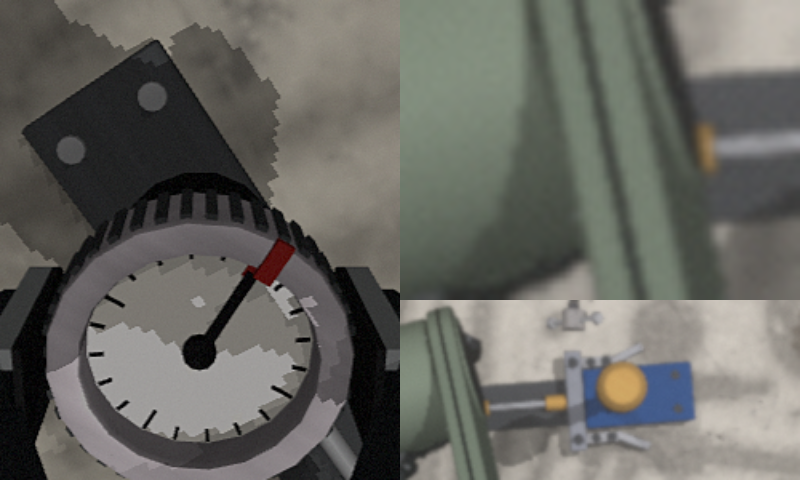

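The wrist crop shows the needle tip (253,270) standing at the red mark (about (262,277)), within about 3°. Next I'll release, retreat and check from above.

{"op": "apply_moves", "data": {"moves": [[0, 0, 0, 0, 0, 0], [0, 0, 0, 0, 0, 0], [0, 0, 0, 0, 0, 0], [0, 0, 0, 0, 0, 0], [0, 0, 0, 0, 0, 0], [0, 0, 0, 0, 0, 0]], "jaw": -1}}

```text
time_s: 16.45
ee_pos: [470.1, 234.3, 49.9]
eef_rot: [[0.471, 0.882, -0.002], [0.882, -0.471, 0.0], [-0.001, -0.002, -1.0]]
force: [-0.4, 0.6, 0.1]
gripper_width: 85.5
grip_force: 0.0
```

{"op": "apply_moves", "data": {"moves": [[0, 0, -10, 0, 0, 0], [0, 0, -40, 0, 0, 0], [0, 0, -90, 0, 0, 0], [0, 0, -140, 0, 0, 0], [-35, 0, -180, 0, 0, 0], [-75, 0, -200, 0, 0, 0], [-75, 0, -200, 0, 0, 0], [-75, 0, -200, 0, 0, 0]]}}

```text
time_s: 17.45
ee_pos: [435.4, 168.2, 250.1]
eef_rot: [[0.471, 0.882, -0.002], [0.882, -0.471, 0.001], [0.0, -0.002, -1.0]]
force: [-0.3, 0.1, 0.4]
gripper_width: 85.5
grip_force: 0.0
```

```bash
python3 - <<'E'
from h import *
s=state();print(s['time_s'],s['ee_pos'],s['force'])
w=snapshot("wrist")[:,:,::-1];KW=cam("wrist",s);u,v=np.round(proj(KW,[471,234.5,64])).astype(int);print(u,v)
# camera nadir ray angle at the dial
W=KW[1];o=-W[:3,:3].T@W[:3,3];print("cam",o)
w=np.ascontiguousarray(w);sc=snapshot("scene")[:,:,::-1]
c=np.zeros((480,800,3),np.uint8);c[:,:480]=cv2.resize(w[max(v-40,0):v+40,u-40:u+40],(480,480),interpolation=cv2.INTER_CUBIC)
c[:240,480:]=cv2.resize(sc[100:310,220:500],(320,240));c[240:,480:]=cv2.resize(w,(320,240))
cv2.imwrite("pics/c7.png",c);cv2.imwrite("pics/w7.png",w)
E
```

```text
17.45 [435.35 168.18 250.12] [-0.34  0.13  0.38]
320 108
cam [468.31 230.48 379.49]
```

View pics/c7.png

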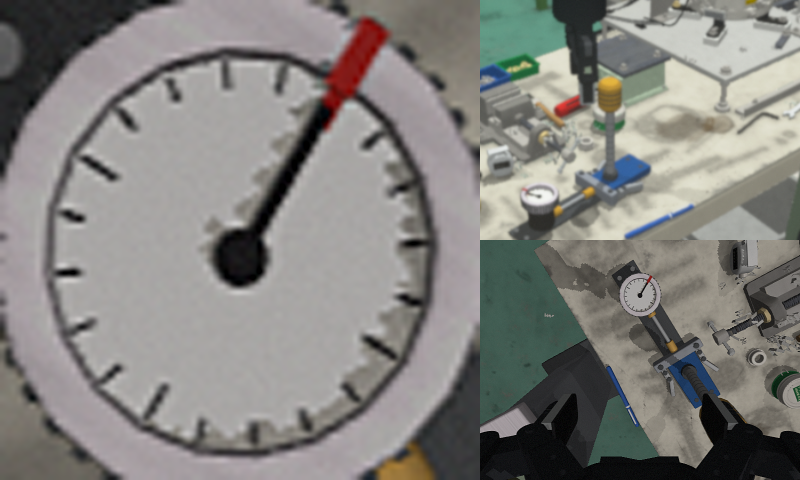

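The view from straight above shows the needle tip (325,105) on the red mark, whose axis runs (335,110) to (372,30), about 2° off. The master is upright and home, and the robot is clear of everything.

```bash
python3 -c "
from cell import r
print(r.close_job())"
```

```text
the job is handed in; nothing more can be done
None
```

The job is handed in at about 17.5 s of the 67 s allowed: in the last pictures the master stands upright and home against the end stop, the red zero mark is about 2° from the needle's tip (limit about 7°), the robot touched nothing, and I saw no other loose item moved.

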